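Put the reagent bottles back in their own drip trays

TASK

The three brown glass bottles (round, square and oblong) each stand in a white drip tray of the wrong shape. Using the six-sided cork mat or another free spot on the way, move them so that each bottle stands upright in the middle of the tray of its own shape, with the square and the oblong bottle lined up with the sides of their trays. Do not drop or tip over any bottle, and leave the dish stack, the dropper bottle and the swab cup standing where they are.

Things in the scene. Friction and masses are not known exactly. Their poses are not given: they have to be found in the camera images.
- round_center (a point): centre, half-way up, of the round bottle: loose, brown glass, black cap. Body a cylinder 58 mm in diameter with straight sides from the underside to 60 mm up, then a shoulder and a cap (31 mm in diameter); 90 mm tall over all, so this point is 45 mm above its underside; z up. About 0.2 kg. At the start it stands in the oblong tray.
- square_center (a point): centre, half-way up, of the square bottle: loose, brown glass, black cap. Body 50 x 50 mm with straight sides from the underside to 60 mm up, then a shoulder and a cap (31 mm in diameter); 90 mm tall over all, this point is 45 mm above its underside; x and y are square to its sides, z up. About 0.2 kg. At the start it stands in the round tray.
- oblong_center (a point): centre, half-way up, of the oblong bottle: loose, brown glass, black cap. Body 74 mm long (along its x) and 40 mm wide (along its y) with straight sides from the underside to 60 mm up, then a shoulder and a cap (31 mm in diameter); 90 mm tall over all, this point is 45 mm above its underside; z up. About 0.2 kg. At the start it stands in the square tray.
- round_tray: round white drip tray, fixed, 108 mm in outer diameter. Origin at the centre of its underside, on the bench. Flat inner floor 98 mm in diameter, 4 mm above the origin; rim 5 mm thick, its top 10 mm above the bench.
- square_tray: square white drip tray, fixed, 104 x 104 mm outside, sides along its x and y. Origin at the centre of its underside, on the bench. Flat inner floor 94 x 94 mm, 4 mm above the origin; rim 5 mm thick, its top 10 mm above the bench.
- oblong_tray: oblong white drip tray, fixed, 130 mm long (along its x) and 82 mm wide (along its y). Origin at the centre of its underside, on the bench. Flat inner floor 120 x 72 mm, 4 mm above the origin; rim 5 mm thick, its top 10 mm above the bench.
- spare_mat: free spot: flat six-sided cork mat without a rim, fixed, 100 mm across the flats, 4 mm thick, empty at the start. Origin at the centre of its underside, on the bench.
- dish_stack: bystander: stack of three closed culture dishes, one loose body 90 mm in diameter and 45 mm tall. Origin at the centre of its underside.
- dropper_bottle: bystander: small white dropper bottle, loose, 30 mm in diameter, 65 mm tall. Origin at the centre of its underside.
- swab_cup: bystander: white cup of wooden swabs, loose, 56 mm in diameter at the rim, about 105 mm tall with the swabs. Origin at the centre of its underside.
Not all that is in view belongs to the job. What is shaped like the part that bears round_center but purple is not meant. What is shaped like the part that bears square_center but purple is not meant.

How it is judged:
At the end, for the whole second after the job is handed in: Each bottle stands upright (within 0.1 rad) on the floor of the tray of its own shape, its centre within 13 mm of the tray's centre; the sides of the square bottle and the long side of the oblong bottle are parallel to their tray's sides within 0.26 rad (15 degrees); all bottles at rest (horizontal distance between round_center and round_tray below 0.013 m and z of round_center in the frame of round_tray between 0.046 and 0.052 m and angle between each of round_center, square_center, oblong_center's own z axis and vertical below 0.1 rad and linear speed of each of round_bottle, square_bottle, oblong_bottle below 0.02 m/s and horizontal distance between square_center and square_tray below 0.013 m and z of square_center in the frame of square_tray between 0.046 and 0.052 m and horizontal distance between oblong_center and oblong_tray below 0.013 m and z of oblong_center in the frame of oblong_tray between 0.046 and 0.052 m and (angle between the x axis of square_center and the x axis of square_tray, either way round below 0.26 rad or angle between the x axis of square_center and the y axis of square_tray, either way round below 0.26 rad) and angle between the x axis of oblong_center and the x axis of oblong_tray, either way round below 0.26 rad); the robot touches nothing.
It fails at once if a bottle is tipped over (more than 0.6 rad from upright) (angle between any of round_center, square_center, oblong_center's own z axis and vertical above 0.6 rad).
It fails at once if a bottle is dropped (falls freely from more than about 25 mm) ((linear speed of round_bottle above 0.7 m/s and contact force between round_bottle and the fingers below 0.3 N) or (linear speed of square_bottle above 0.7 m/s and contact force between square_bottle and the fingers below 0.3 N) or (linear speed of oblong_bottle above 0.7 m/s and contact force between oblong_bottle and the fingers below 0.3 N)).
It fails at once if the dish stack is moved by more than 20 mm or tipped over (distance of dish_stack from where it was at the start of the episode above 0.02 m or angle between dish_stack's own z axis and vertical above 0.5 rad).
It fails at once if the dropper bottle is moved by more than 20 mm or tipped over (distance of dropper_bottle from where it was at the start of the episode above 0.02 m or angle between dropper_bottle's own z axis and vertical above 0.5 rad).
It fails at once if the swab cup is moved by more than 20 mm or tipped over (distance of swab_cup from where it was at the start of the episode above 0.02 m or angle between swab_cup's own z axis and vertical above 0.5 rad).
It also fails if it takes over 104 s, if anything falls off the work surface, if the arm or the gripper's body presses on something with over 40 N, if the wrist force passes 120 N, or if a joint passes its speed limit or range.

ROBOT

A 6-joint arm with a two-finger parallel gripper is mounted at the origin on the work surface. World frame = base frame: x ahead of the robot, y to its left, z up, the work surface at z = 0. Lengths are in m, angles in rad, forces in N, time in s.
With the tool pointing down it reaches from about 0.225 to 0.725 m from the base axis. Payload 3.1 kg.
Tool frame: the origin (TCP) lies at the very end of the fingers, on their centre line; the grasp point (between the pads) lies 19 mm behind it; x points along the fingers, y is the direction in which the jaws open and shut, and the axes are right-handed (so a half turn about x gives the same grasp; the last joint's range is limited). The gripper opens to 85 mm and grips with 20 to 120 N. Pads are 22 mm wide; open, the fingers measure 114 mm over their backs; the gripper's body (76 mm by 85 mm) begins 54 mm behind the grasp point. The pads swing forward as they close: fully open they stand 13 mm farther back than shut.
Start: joints at [-1.477, 0.048, 0.099, 1.622, 0, 1.443], TCP at [0.115, -0.512, 0.231] pointing down, gripper open.
Joint ranges: [-2.91, 2.91], [-0.99, 1.94], [-1.21, 1.42], [-2.12, 2.29], [-1.49, 1.47], [-3.14, 3.14]. Speed limits (rad/s): [2.79, 2.79, 3.14, 3.14, 3.14, 3.14].

INTERFACE

Orientations are given as a 3x3 rotation matrix whose columns are the frame's x, y, z axes.
In Python, from bench import telemetry, capture, get_calibration, arm gives the robot as it stands.
- The arm moves only by the tool apply_moves, never from a script. Its argument "plan" is a list of rows, each a list of 5 numbers: the closure, from -1 (fully open) to 1 (shut), then the shift along the tool's x, y, z in m, then the turn about the tool's x in degrees. A call has 1 to 12 rows; each row shifts and turns the commanded pose from where the row before left it, along the tool's axes as they then stand; what a row does not reach is not made up. A row lasts 1/8 s, in which the tool goes at most 62.5 mm and 10.7 degrees, less where a joint would pass 70% of its speed; a pose out of reach is approached as far as the arm can. A call is refused whole if a number of a shift passes 0.0625 or a number of a turn 10.7, either way. A call with a gripper value outside its range is refused whole. The fingers move at their own pace and stop on an object; the grip force is fixed at half the most. Time passes only in rows, so rows that do not move let the fingers close. It gives the time, the measured TCP pose, the force and the opening at its end, in the units of the state.
- telemetry.sense(): the state, without advancing time (a new reading comes with each control period).
- capture(name): name is "side" or "top"; returns (picture, depth): 480x640x3 uint8, blue, green, red; 480x640 float32, m along the optical axis (not along the pixel's ray), 0 where there is no reading.
- get_calibration(name): a dict with "fx", "fy", "cx", "cy" (pixels), "R" (3x3) and "t" (3): a world point X has camera coordinates R X + t. Camera axes: x right, y down, z forward; pixel columns grow to the right and rows downward; lengths in m; the calibration is good to about 2 mm. A picture is of the moment at which its call begins. get_calibration takes no time and is no camera call.
- arm.close_job(): hands the job in, once; it reports no verdict.
The state is a dict: "time_s": time; "qpos": joint angles; "joint_vel": joint speeds; "tau": joint torques, N m; "tcp_pos": TCP position; "orientation": TCP orientation; "ft_force": force on the tool from outside, world axes, zero at the start; "ft_torque": the same for the moment, N m; "opening": opening from 0.0 (shut) to 1.0 (fully open).
Only numpy, scipy, OpenCV 4.12 (cv2) and the standard library are available. Lean on these libraries where they do the work, as an engineer would, in place of code of your own. Each camera call takes 0.05 s, during which the arm holds its last target.

## Working session

There is one attempt and no reset: what is moved stays moved. The work goes in short steps, Python scripts to look and compute and a tool call to move; the robot and the scene stay as the last step left them, time stands still between calls to the robot, and variables do not carry over. Pictures are saved under pics/ and viewed, and the job is handed in when it is done.

Besides the shell and the picture viewer there is one more tool, called after "Call:" by a JSON object that holds its "op" and its "data", one argument or row to a line. apply_moves: Moves the arm, as the interface text tells. Its arguments: {"type":"object","properties":{"plan":{"type":"array","items":{"type":"array","items":{"type":"number"}}}},"required":["plan"]}

```bash
mkdir -p pics; ls; python3 - <<'E'
from bench import telemetry, capture, get_calibration, arm
import cv2, numpy as np
for n in ("top","side"):
    p,d=capture(n); cv2.imwrite(f"pics/{n}0.png",p); np.save(f"{n}0.npy",d)
    print(n,get_calibration(n))
print(telemetry.sense())
E
```

```text
pics
top {'fx': 524.5897449336194, 'fy': 524.5897449336194, 'cx': 315.15544347305183, 'cy': 229.76839843926106, 'R': array([[-0.03907026, -0.99923232,  0.00287804],
       [-0.97810806,  0.03765482, -0.20466252],
       [ 0.20439703, -0.01081126, -0.97882837]]), 't': array([-0.04367691,  0.61206731,  0.92711701])}
side {'fx': 562.7412282487477, 'fy': 562.7412282487477, 'cx': 313.81532016405583, 'cy': 233.65975956894698, 'R': array([[-0.87112067, -0.49062767,  0.02081497],
       [-0.27898295,  0.45956823, -0.84318774],
       [ 0.40412534, -0.74032529, -0.53721614]]), 't': array([0.50990069, 0.25726046, 0.8318053 ])}
{'time_s': 0.1, 'qpos': array([-1.47680515e+00,  4.86751919e-02,  9.77194537e-02,  1.62197472e+00,
        2.57310298e-05,  1.44303084e+00]), 'joint_vel': array([ 0.0020917 ,  0.00066524,  0.00535904, -0.00082112, -0.00161417,
        0.00092794]), 'tau': array([ 2.83412119e-03, -3.39848685e+01,  3.20937181e+01,  1.57389825e-02,
       -1.90965702e-04, -4.83733373e-06]), 'tcp_pos': array([ 0.11543151, -0.51158696,  0.2302174 ]), 'orientation': array([[-1.74677137e-04,  2.19943396e-01, -9.75512620e-01],
       [ 2.12712946e-03, -9.75510346e-01, -2.19943264e-01],
       [-9.99997722e-01, -2.11346070e-03, -2.97448724e-04]]), 'ft_force': array([-0.12662251,  0.56381033,  0.10731894]), 'ft_torque': array([-0.02877102, -0.00506   , -0.04527719]), 'opening': 0.9996599133795112}
```

View pics/top0.png

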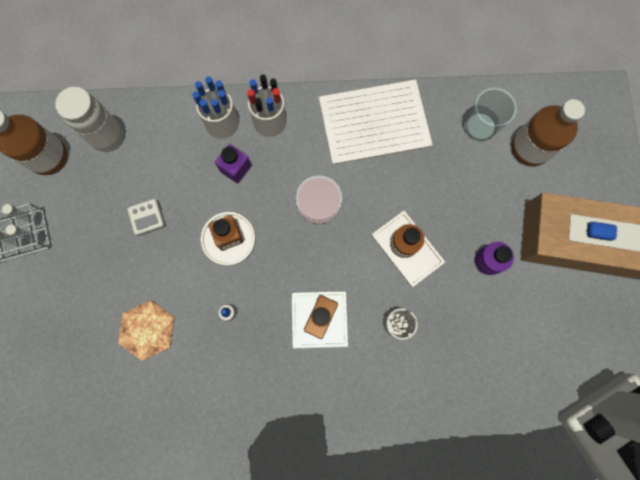

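View pics/side0.png

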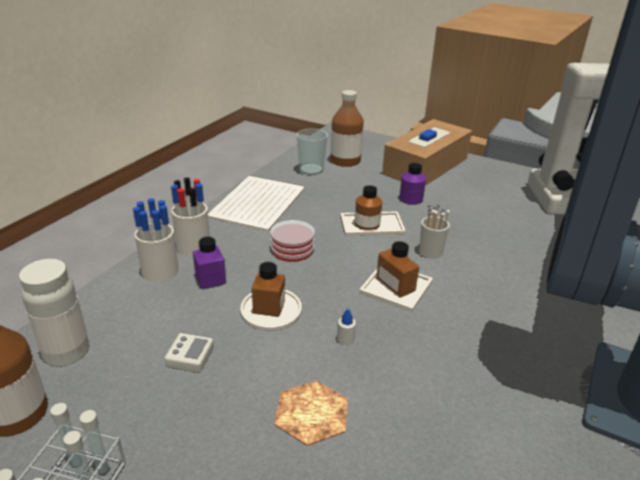

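Top view: round tray (228,238) holds the square bottle, square tray (320,320) holds the oblong one, oblong tray (408,247) holds the round one, cork mat (146,330). Bystanders: dishes (319,199), dropper (226,312), swab cup (401,323). Now the measurements.

```bash
cat > h.py <<'E'
from bench import telemetry, capture, get_calibration, arm
import cv2, numpy as np
def cloud(n,d):
    c=get_calibration(n); v,u=np.mgrid[0:480,0:640]
    P=np.stack([(u-c['cx'])/c['fx']*d,(v-c['cy'])/c['fy']*d,d],-1)
    return (P-c['t'])@c['R']
def ray(n,uv,z):
    c=get_calibration(n); uv=np.asarray(uv,float).reshape(-1,2)
    r=np.c_[(uv[:,0]-c['cx'])/c['fx'],(uv[:,1]-c['cy'])/c['fy'],np.ones(len(uv))]@c['R']
    o=-c['R'].T@c['t']; s=(z-o[2])/r[:,2]
    return (o+s[:,None]*r)[:,:2]
def rect(p):
    r=cv2.minAreaRect((np.asarray(p)*1000).astype(np.float32)); return np.round(r[0],1),np.round(r[1],1),round(r[2],1)
E
python3 - <<'E'
from h import *
p=cv2.imread('pics/top0.png'); d=np.load('top0.npy'); W=cloud('top',d)
hsv=cv2.cvtColor(p,cv2.COLOR_BGR2HSV)
print('bench z',np.median(W[380:400,60:200,2]), 'bottle cap z')
# trays: bright, low sat
white=((hsv[...,2]>190)&(hsv[...,1]<60)).astype(np.uint8)
for nm,(u,v),r in [('round',(228,238),38),('square',(320,320),42),('oblong',(408,247),50)]:
    m=np.zeros_like(white); cv2.circle(m,(u,v),r,1,-1); m&=white
    ys,xs=np.nonzero(m); pts=ray('top',np.c_[xs,ys],0.010)
    print(nm,rect(pts), 'circ',[np.round(a,4) for a in cv2.minEnclosingCircle((pts*1000).astype(np.float32))])
m=((hsv[...,0]<25)&(hsv[...,1]>80)&(hsv[...,2]>120)).astype(np.uint8); k=np.zeros_like(m);cv2.circle(k,(146,330),40,1,-1);m&=k
ys,xs=np.nonzero(m);print('mat',rect(ray('top',np.c_[xs,ys],.004)),ray('top',np.c_[xs,ys],.004).mean(0))
for nm,(u,v),r in [('sq bottle',(226,232),30),('obl bottle',(320,317),30),('rnd bottle',(408,240),30),('dish',(319,199),30),('drop',(226,312),14),('swab',(401,323),22),('purpleR',(494,258),25),('purpleS',(232,163),25)]:
    k=np.zeros_like(m);cv2.circle(k,(u,v),r,1,-1)
    Q=W[k>0]; 
    zs=Q[:,2]; top=zs.max()
    print(nm,'zmax',round(float(np.percentile(zs,99.5)),4))
    C=Q[(zs>.085)&(zs<.1)]
    if len(C)>10: print('  cap',len(C),rect(C[:,:2]))
    B=Q[(zs>.015)&(zs<.075)]
    if len(B)>10: print('  body',len(B),rect(B[:,:2]))
for n in ['top','side']:
    pass
E
```

```text
bench z -0.0002982848574567992 bottle cap z
round (array([611.6, 106.6]), array([105.5, 105.1]), 87.8) circ [array([611.6064, 106.8284]), np.float64(53.4349)]
square (array([445.3, -69.2]), array([105.4, 104.7]), 88.3) circ [array([445.1331, -69.024 ]), np.float64(72.3317)]
oblong (array([ 577.9, -249.9]), array([130.9,  82.2]), 34.4) circ [array([ 578.2822, -250.3512]), np.float64(74.8338)]
mat (array([438.5, 265.4]), array([100.1, 110.5]), 83.8) [0.43822312 0.26545986]
sq bottle zmax 1.0329
  cap 226 (array([616.5, 105.2]), array([29.5, 30.3]), 89.2)
  body 589 (array([616.9, 105. ]), array([51.3, 50.1]), 19.7)
obl bottle zmax 0.0975
  cap 233 (array([448.5, -71.3]), array([28.7, 28.7]), 43.1)
  body 654 (array([452.3, -64.1]), array([56.8, 73.9]), 63.3)
rnd bottle zmax 1.0329
  cap 230 (array([ 586.3, -243.5]), array([29.5, 29.8]), 41.4)
  body 634 (array([ 586.2, -255.3]), array([81.6, 56.4]), 89.7)
dish zmax 0.0514
  body 1705 (array([678.8, -76.7]), array([88. , 89.8]), 87.3)
drop zmax 0.9749
  body 221 (array([464.5, 104.7]), array([28.8, 28.5]), 9.1)
swab zmax 0.496
  cap 26 (array([ 427.7, -219.5]), array([35.5, 30.9]), 21.2)
  body 415 (array([ 430.5, -217.4]), array([54.7, 53.5]), 87.7)
purpleR zmax 0.2818
  cap 227 (array([ 547.9, -409. ]), array([29.2, 29.6]), 32.3)
  body 702 (array([ 546.9, -408.9]), array([57.1, 56.9]), 10.9)
purpleS zmax 0.0943
  cap 202 (array([758.4,  90. ]), array([28.9, 29.7]), 67.1)
  body 608 (array([758.2,  90.2]), array([51.3, 50.6]), 53.0)
```

```bash
python3 - <<'E'
import cv2
p=cv2.imread('pics/top0.png'); c=p[180:360,180:460]; cv2.imwrite('pics/crop0.png',cv2.resize(c,None,fx=2.8,fy=2.8,interpolation=cv2.INTER_CUBIC))
E
```

```text
(no output)
```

View pics/crop0.png

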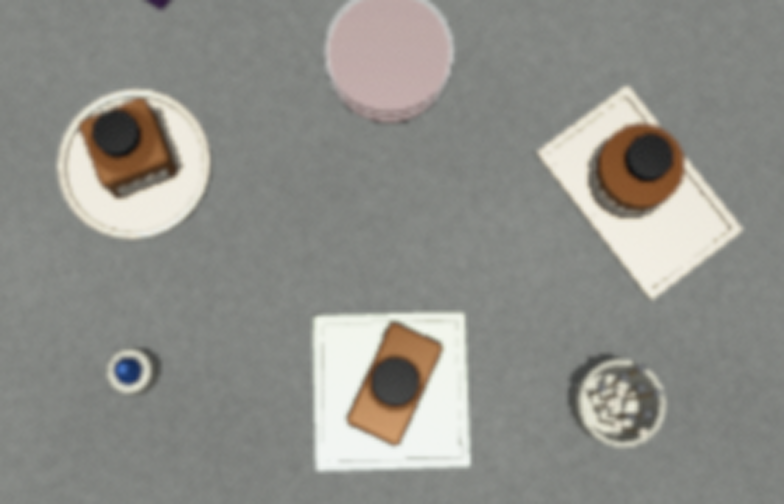

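```bash
cat >> h.py <<'E'
def bottle(W,xy,zr=(.056,.075),r=.05):
    "shoulder points near xy -> rect, cap centroid"
    D=np.hypot(W[...,0]-xy[0],W[...,1]-xy[1]); z=W[...,2]
    S=W[(D<r)&(z>zr[0])&(z<zr[1])][:,:2]; C=W[(D<.025)&(z>.0905)&(z<.099)][:,:2]
    print(' shoulder',len(S),rect(S),' cap',len(C),rect(C),'mean',np.round(C.mean(0)*1000,1))
def shifts(cur,yaw,tgt):
    c,s=np.cos(np.radians(yaw)),np.sin(np.radians(yaw)); e=np.array(tgt)-cur
    print('e',np.round(e*1000,1),'tool shift mm x,y,z',np.round(1000*np.array([-e[2],c*e[0]+s*e[1],s*e[0]-c*e[1]]),1))
def yawof():
    R=telemetry.sense()['orientation']; return np.degrees(np.arctan2(R[1,1],R[0,1]))
E
python3 - <<'E'
from h import *
W=cloud('top',np.load('top0.npy'))
for xy in [(.6165,.105),(.4485,-.0713),(.5863,-.2435)]:
    bottle(W,xy); bottle(W,xy,(.025,.08))
W=cloud('side',np.load('side0.npy')); print('side')
for xy in [(.6165,.105),(.4485,-.0713),(.5863,-.2435)]: bottle(W,xy,(.02,.075))
E
```

```text
shoulder 445 (array([617. , 105.2]), array([51. , 49.9]), 20.2)  cap 210 (array([616.1, 105.1]), array([29.2, 29.5]), 0.4) mean [616.4 104.9]
 shoulder 563 (array([616.9, 105. ]), array([51.2, 50.1]), 19.7)  cap 210 (array([616.1, 105.1]), array([29.2, 29.5]), 0.4) mean [616.4 104.9]
 shoulder 651 (array([448.7, -71.6]), array([40. , 73.9]), 62.6)  cap 229 (array([448.5, -71.3]), array([28.6, 28.7]), 42.5) mean [448.2 -71.3]
 shoulder 652 (array([448.6, -71.5]), array([40., 74.]), 62.8)  cap 229 (array([448.5, -71.3]), array([28.6, 28.7]), 42.5) mean [448.2 -71.3]
 shoulder 486 (array([ 586.5, -243.9]), array([55.5, 57.6]), 0.7)  cap 217 (array([ 586.3, -243.5]), array([29.4, 29.8]), 42.2) mean [ 586.9 -243.6]
 shoulder 605 (array([ 586.2, -243.6]), array([56. , 58.3]), 0.7)  cap 217 (array([ 586.3, -243.5]), array([29.4, 29.8]), 42.2) mean [ 586.9 -243.6]
side
 shoulder 1045 (array([616.5, 109.6]), array([51.1, 52.2]), 20.0)  cap 173 (array([616.1, 109.2]), array([29.1, 31.4]), 19.2) mean [615.9 109.5]
 shoulder 1193 (array([448.7, -67.2]), array([41.7, 76.6]), 63.4)  cap 154 (array([448.4, -67.3]), array([28.4, 30.8]), 51.4) mean [447.9 -66.5]
 shoulder 694 (array([ 583.8, -234.2]), array([58.3, 50.6]), 27.3)  cap 98 (array([ 587. , -240.3]), array([27.6, 30.8]), 25.7) mean [ 586.2 -238.5]
```

Call:
{"op": "apply_moves", "data": {
  "plan": [
    [-1,0,0,0,-10],
    [-1,0,0,0,-10],
    [-1,0,0,0,-10],
    [-1,0,0,0,-10],
    [-1,0,0,0,-10],
    [-1,0,0,0,-10],
    [-1,0,0,0,-10],
    [-1,0,0,0,-10],
    [-1,0,0,0,-10],
    [-1,0,0,0,-10],
    [-1,0,0,0,-10],
    [-1,0,0,0,-10]
  ]
}}

```text
time_s: 1.6
tcp_pos: [0.1154, -0.5118, 0.2306]
orientation: [[-0.0, 0.731, 0.682], [0.001, 0.682, -0.731], [-1.0, 0.001, -0.001]]
ft_force: [0.9, -0.2, 0.1]
opening: 1.002
```

Call:
{"op": "apply_moves", "data": {
  "plan": [
    [-1,0,0,0,-10],
    [-1,0,0,0,-9.7]
  ]
}}

```text
time_s: 1.85
tcp_pos: [0.1154, -0.5118, 0.2306]
orientation: [[-0.0, 0.458, 0.889], [0.001, 0.889, -0.458], [-1.0, 0.001, -0.001]]
ft_force: [0.4, -0.7, 0.1]
opening: 1.008
```

```bash
python3 - <<'E'
from h import *
s=telemetry.sense(); y=yawof(); print(y,s['qpos']); shifts(s['tcp_pos'],y,[.4486,-.0695,.15])
E
```

```text
62.73065470147716 [-1.47680103e+00  4.84596450e-02  9.81984897e-02  1.62197149e+00
  2.01538375e-05 -1.00086165e+00]
e [333.2 442.3 -80.6] tool shift mm x,y,z [ 80.6 545.8  93.5]
```

Call:
{"op": "apply_moves", "data": {
  "plan": [
    [-1,0.008,0.0546,0.0093,0],
    [-1,0.008,0.0546,0.0093,0],
    [-1,0.008,0.0546,0.0093,0],
    [-1,0.008,0.0546,0.0093,0],
    [-1,0.008,0.0546,0.0093,0],
    [-1,0.008,0.0546,0.0093,0],
    [-1,0.008,0.0546,0.0093,0],
    [-1,0.008,0.0546,0.0093,0],
    [-1,0.008,0.0546,0.0093,0],
    [-1,0.008,0.0546,0.0093,0],
    [-1,0,0,0,0],
    [-1,0,0,0,0]
  ]
}}

```text
time_s: 3.35
tcp_pos: [0.4502, -0.0712, 0.1508]
orientation: [[-0.002, 0.462, 0.887], [-0.0, 0.887, -0.462], [-1.0, -0.001, -0.001]]
ft_force: [-0.4, -0.3, 0.1]
opening: 0.998
```

```bash
python3 - <<'E'
from h import *
s=telemetry.sense(); y=yawof(); print(y,s['qpos'],s['tcp_pos']); shifts(s['tcp_pos'],y,[.4486,-.0695,.028])
for n in ('top','side'):
    p,d=capture(n); cv2.imwrite(f'pics/{n}1.png',p)
E
```

```text
62.45602825267618 [-3.03750687e-01 -1.34325317e-01 -2.36823344e-01  1.46979147e+00
 -6.29393833e-04  1.76983379e-01] [ 0.45023231 -0.07122405  0.15082572]
e [  -1.6    1.7 -122.8] tool shift mm x,y,z [122.8   0.8  -2.2]
```

View pics/side1.png

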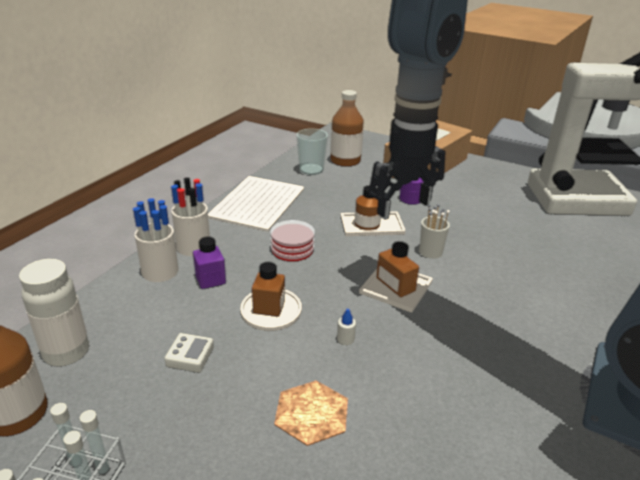

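The gripper hangs open above the oblong bottle at (400,265), and nothing else has moved. I'll descend in steps.

Call:
{"op": "apply_moves", "data": {
  "plan": [
    [-1,0.03,0.0008,-0.0022,0],
    [-1,0.03,0,0,0],
    [-1,0.03,0,0,0],
    [-1,0.03,0,0,0],
    [-1,0.0028,0,0,0],
    [-1,0,0,0,0]
  ]
}}

```text
time_s: 4.2
tcp_pos: [0.4494, -0.0705, 0.0294]
orientation: [[0.001, 0.465, 0.885], [-0.0, 0.885, -0.465], [-1.0, 0.0, 0.001]]
ft_force: [-0.0, 0.0, 0.2]
opening: 1.006
```

```bash
python3 - <<'E'
from h import *
s=telemetry.sense(); y=yawof(); print(y,s['tcp_pos'],s['ft_force'],s['opening']); shifts(s['tcp_pos'],y,[.4486,-.0695,.028])
p,d=capture('side'); cv2.imwrite(f'pics/side2.png',cv2.resize(p[150:350,300:520],None,fx=2.7,fy=2.7))
E
```

```text
62.309355306454876 [ 0.4494003  -0.07051549  0.02938938] [-0.02996804  0.02509427  0.15167136] 1.0059038564656064
e [-0.8  1.  -1.4] tool shift mm x,y,z [ 1.4  0.5 -1.2]
```

View pics/side2.png

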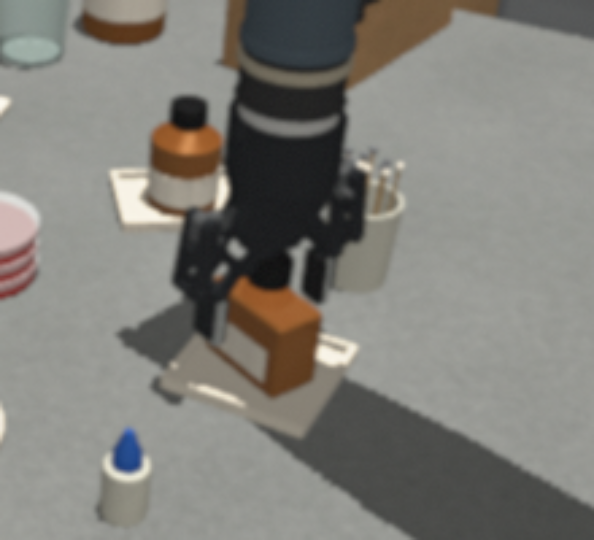

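The fingers straddle the oblong bottle's long sides and the palm is just above the cap. Next I close and lift a little.

Call:
{"op": "apply_moves", "data": {
  "plan": [
    [-1,0.0015,0.0003,-0.0012,0],
    [1,0,0,0,0],
    [1,0,0,0,0],
    [1,0,0,0,0],
    [1,0,0,0,0],
    [1,0,0,0,0],
    [1,0,0,0,0],
    [1,0,0,0,0],
    [1,-0.015,0,0,0],
    [1,-0.015,0,0,0],
    [1,0,0,0,0]
  ]
}}

```text
time_s: 5.62
tcp_pos: [0.4496, -0.0691, 0.0588]
orientation: [[0.003, 0.463, 0.886], [-0.001, 0.886, -0.463], [-1.0, 0.001, 0.003]]
ft_force: [-0.1, 0.3, -1.7]
opening: 0.461
```

```bash
python3 - <<'E'
from h import *
s=telemetry.sense(); y=yawof(); print(y,s['tcp_pos'],s['ft_force'],s['opening']); shifts(s['tcp_pos'],y,[.438,.267,.16])
p,d=capture('side'); cv2.imwrite(f'pics/side3.png',cv2.resize(p[150:350,300:520],None,fx=2.7,fy=2.7))
E
```

```text
62.40718689530959 [ 0.44957546 -0.06913826  0.05877588] [-0.1493456   0.31602575 -1.73371527] 0.4612284442345179
e [-11.6 336.1 101.2] tool shift mm x,y,z [-101.2  292.5 -166. ]
```

View pics/side3.png

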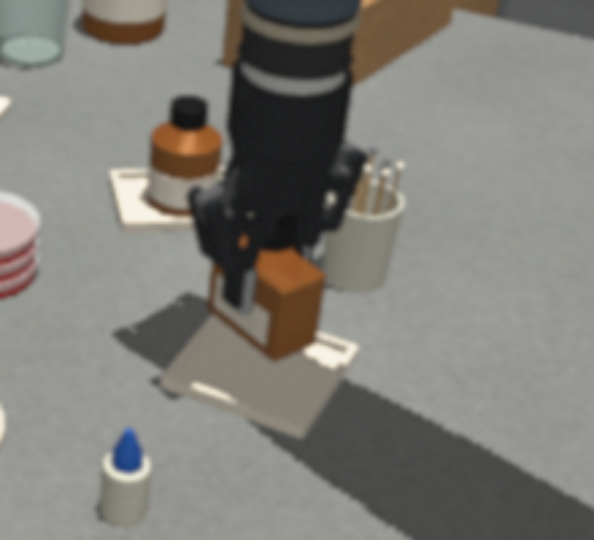

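Call:
{"op": "apply_moves", "data": {
  "plan": [
    [1,-0.025,0,0,0],
    [1,-0.035,0,0,0],
    [1,-0.035,0,0,0],
    [1,-0.006,0.025,-0.0142,0],
    [1,0,0.0382,-0.0217,0],
    [1,0,0.0382,-0.0217,0],
    [1,0,0.0382,-0.0217,0],
    [1,0,0.0382,-0.0217,0],
    [1,0,0.0382,-0.0217,0],
    [1,0,0.0382,-0.0217,0],
    [1,0,0.0382,-0.0217,0],
    [1,0,0,0,0]
  ]
}}

```text
time_s: 7.18
tcp_pos: [0.4355, 0.2697, 0.157]
orientation: [[-0.002, 0.459, 0.888], [0.0, 0.888, -0.459], [-1.0, -0.001, -0.001]]
ft_force: [-0.9, -0.8, -2.0]
opening: 0.461
```

```bash
python3 - <<'E'
from h import *
s=telemetry.sense(); y=yawof(); print(y,s['tcp_pos'],s['ft_force'],s['opening']); shifts(s['tcp_pos'],y,[.438,.267,.0295])
E
```

```text
62.66452437705235 [0.4355417  0.26972536 0.15701699] [-0.91579083 -0.77340784 -1.97964634] 0.46063288348793163
e [   2.5   -2.7 -127.5] tool shift mm x,y,z [127.5  -1.3   3.4]
```

Call:
{"op": "apply_moves", "data": {
  "plan": [
    [1,0.03,0,0,0],
    [1,0.03,0,0,0],
    [1,0.03,0,0,0],
    [1,0.025,0,0,0],
    [1,0.007,0,0,0],
    [1,0.004,0,0,0],
    [1,0,0,0,0]
  ]
}}

```text
time_s: 8.05
tcp_pos: [0.4372, 0.2674, 0.0328]
orientation: [[0.001, 0.463, 0.886], [0.0, 0.886, -0.463], [-1.0, 0.001, 0.001]]
ft_force: [0.2, 0.1, -2.4]
opening: 0.463
```

```bash
python3 - <<'E'
from h import *
s=telemetry.sense(); y=yawof(); print(y,s['tcp_pos'],s['ft_force'],s['opening']); shifts(s['tcp_pos'],y,[.438,.267,.0295])
p,d=capture('side'); cv2.imwrite(f'pics/side4.png',cv2.resize(p[280:480,200:420],None,fx=2.7,fy=2.7))
E
```

```text
62.392661695788995 [0.43717053 0.26736175 0.03284744] [ 0.2025765   0.12457339 -2.41445696] 0.46294723500241874
e [ 0.8 -0.4 -3.3] tool shift mm x,y,z [3.3 0.1 0.9]
```

View pics/side4.png

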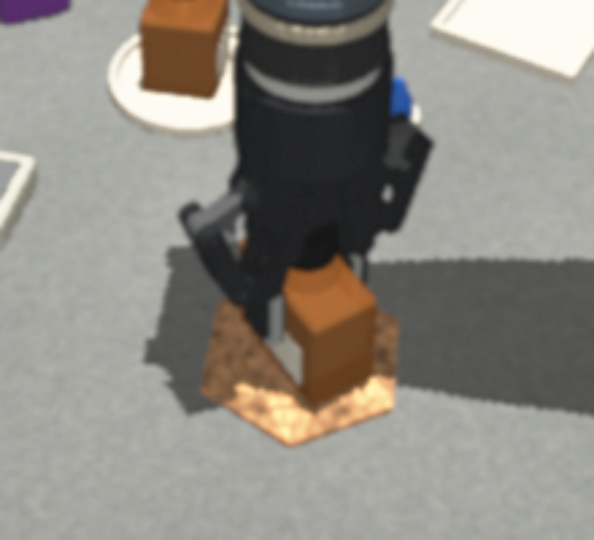

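The bottle hangs just above the mat, fully inside its outline. I'll lower the last few mm.

Call:
{"op": "apply_moves", "data": {
  "plan": [
    [1,0.002,0,0,0],
    [1,0.0015,0,0,0],
    [1,0,0,0,0],
    [1,0,0,0,0]
  ]
}}

```text
time_s: 8.6
tcp_pos: [0.4365, 0.2673, 0.0285]
orientation: [[-0.0, 0.463, 0.886], [-0.0, 0.886, -0.463], [-1.0, -0.0, 0.0]]
ft_force: [-0.7, 0.4, -1.8]
opening: 0.458
```

Call:
{"op": "apply_moves", "data": {
  "plan": [
    [1,0.001,0,0,0],
    [1,0,0,0,0]
  ]
}}

```text
time_s: 8.85
tcp_pos: [0.4366, 0.2673, 0.0275]
orientation: [[0.0, 0.463, 0.886], [0.0, 0.886, -0.463], [-1.0, 0.0, 0.0]]
ft_force: [0.1, 0.9, -2.1]
opening: 0.46
```

Call:
{"op": "apply_moves", "data": {
  "plan": [
    [1,0.001,0,0,0],
    [1,0,0,0,0]
  ]
}}

```text
time_s: 9.1
tcp_pos: [0.4366, 0.2674, 0.0275]
orientation: [[0.0, 0.463, 0.886], [0.0, 0.886, -0.463], [-1.0, 0.0, 0.0]]
ft_force: [-2.4, -0.2, 5.7]
opening: 0.457
```

```bash
python3 - <<'E'
from h import *
p,d=capture('side'); W=cloud('side',d)
hsv=cv2.cvtColor(p,cv2.COLOR_BGR2HSV)
# lowest points of bottle faces: print z profile along column of front vertical edge
for u in (315,322,330):
    print(u,[(v,round(float(W[v,u,2])*1000),hsv[v,u].tolist()) for v in range(400,442,3)])
cv2.imwrite(f'pics/side5.png',cv2.resize(p[280:480,200:420],None,fx=2.7,fy=2.7))
E
```

```text
315 [(400, 65, [13, 175, 173]), (403, 64, [13, 172, 156]), (406, 61, [14, 165, 111]), (409, 54, [14, 161, 100]), (412, 50, [14, 166, 100]), (415, 42, [14, 165, 99]), (418, 38, [14, 164, 101]), (421, 30, [14, 166, 100]), (424, 26, [14, 177, 98]), (427, 18, [14, 177, 98]), (430, 12, [14, 181, 93]), (433, 4, [14, 128, 216]), (436, 5, [15, 117, 236]), (439, 4, [15, 118, 236])]
322 [(400, 64, [13, 174, 173]), (403, 63, [13, 171, 149]), (406, 58, [14, 165, 110]), (409, 51, [13, 161, 111]), (412, 46, [13, 162, 110]), (415, 39, [14, 161, 109]), (418, 34, [13, 160, 110]), (421, 27, [13, 172, 105]), (424, 21, [13, 176, 103]), (427, 12, [14, 176, 103]), (430, 5, [14, 135, 159]), (433, 5, [14, 121, 226]), (436, 4, [14, 125, 220]), (439, 3, [14, 115, 160])]
330 [(400, 60, [14, 170, 129]), (403, 55, [14, 165, 110]), (406, 48, [13, 160, 110]), (409, 43, [14, 161, 109]), (412, 37, [14, 163, 108]), (415, 32, [14, 170, 105]), (418, 25, [14, 176, 103]), (421, 17, [14, 179, 101]), (424, 12, [14, 163, 111]), (427, 5, [17, 113, 246]), (430, 5, [14, 120, 230]), (433, 5, [15, 119, 233]), (436, 4, [13, 120, 194]), (439, 1, [36, 8, 170])]
```

View pics/side5.png

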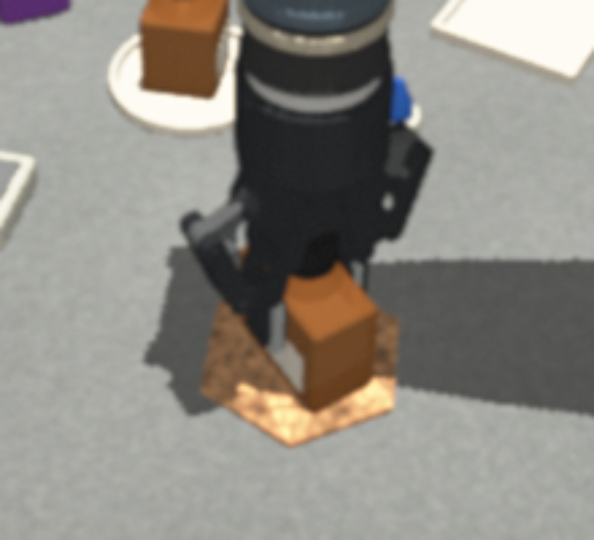

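The bottle is in contact with the mat (+5.7 N, lower face reaches z of about 4 mm). I'll release and rise.

Call:
{"op": "apply_moves", "data": {
  "plan": [
    [-1,0,0,0,0],
    [-1,0,0,0,0],
    [-1,0,0,0,0],
    [-1,0,0,0,0],
    [-1,0,0,0,0],
    [-1,-0.03,0,0,0],
    [-1,-0.05,0,0,0],
    [-1,-0.05,0,0,0],
    [-1,0,0,0,0]
  ]
}}

```text
time_s: 10.28
tcp_pos: [0.4398, 0.2688, 0.1623]
orientation: [[0.01, 0.463, 0.886], [0.004, 0.886, -0.463], [-1.0, 0.009, 0.007]]
ft_force: [0.0, -0.6, 0.2]
opening: 0.999
```

```bash
python3 - <<'E'
from h import *
s=telemetry.sense(); y=yawof(); print(y,s['tcp_pos'],s['ft_force'],s['opening'],s['qpos']); shifts(s['tcp_pos'],20,[.6167,.107,.15])
p,d=capture('side'); cv2.imwrite(f'pics/side6.png',p); bottle(cloud('side',d),(.437,.267))
E
```

```text
62.40998347863617 [0.43982846 0.26882022 0.16228663] [ 0.03020749 -0.61852349  0.16336955] 0.9992518970175996 [ 4.18436434e-01  6.33197853e-03 -8.03935827e-02  1.47315262e+00
  3.60218853e-05  9.00002238e-01]
e [ 176.9 -161.8  -12.3] tool shift mm x,y,z [ 12.3 110.9 212.6]
 shoulder 990 (array([436.8, 268.8]), array([40.9, 74.7]), 62.3)  cap 328 (array([437.2, 267.8]), array([29.3, 30.8]), 14.1) mean [436.4 269.4]
```

View pics/side6.png

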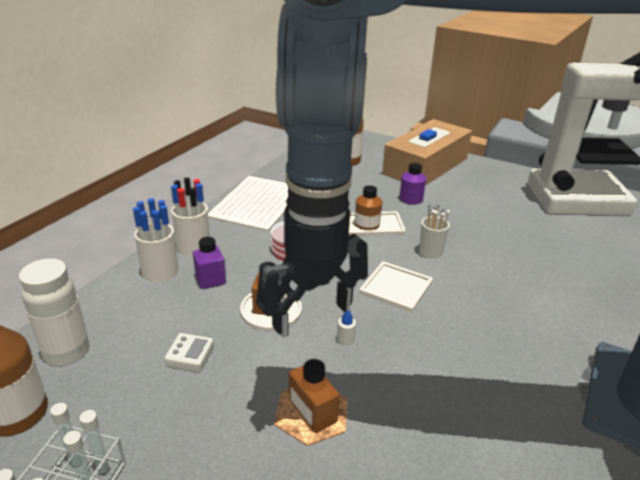

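Oblong bottle upright on the mat at (313,400); square tray (397,285) is empty. Next is the square bottle, with the jaws at yaw 110.

Call:
{"op": "apply_moves", "data": {
  "plan": [
    [-1,0,0,0,-10],
    [-1,0,0,0,-10],
    [-1,0,0,0,-10],
    [-1,0,0,0,-10],
    [-1,0,0,0,-7.6],
    [-1,0,-0.053,0.0277,0],
    [-1,0,-0.053,0.0277,0],
    [-1,0,-0.053,0.0277,0],
    [-1,0,-0.053,0.0277,0],
    [-1,0,0,0,0],
    [-1,0,0,0,0]
  ]
}}

```text
time_s: 11.7
tcp_pos: [0.6119, 0.1059, 0.1544]
orientation: [[-0.004, -0.341, 0.94], [0.0, 0.94, 0.341], [-1.0, 0.002, -0.004]]
ft_force: [-0.4, 0.6, 1.3]
opening: 1.002
```

```bash
python3 - <<'E'
from h import *
s=telemetry.sense(); y=yawof(); print(y,s['tcp_pos'],s['ft_force'],s['opening']); shifts(s['tcp_pos'],y,[.6167,.107,.0285])
E
```

```text
109.96662514174317 [0.61192337 0.10590757 0.15435982] [-0.42631638  0.58446788  1.30026462] 1.0021376023829596
e [   4.8    1.1 -125.9] tool shift mm x,y,z [125.9  -0.6   4.9]
```

Call:
{"op": "apply_moves", "data": {
  "plan": [
    [-1,0.025,-0.0006,0.0045,0],
    [-1,0.025,0,0,0],
    [-1,0.03,0,0,0],
    [-1,0.03,0,0,0],
    [-1,0.014,0,0,0],
    [-1,0,0,0,0],
    [-1,0,0,0,0]
  ]
}}

```text
time_s: 12.58
tcp_pos: [0.6184, 0.1075, 0.0342]
orientation: [[0.002, -0.343, 0.939], [0.0, 0.939, 0.343], [-1.0, -0.001, 0.002]]
ft_force: [0.4, -0.0, 0.3]
opening: 0.995
```

```bash
python3 - <<'E'
from h import *
s=telemetry.sense(); y=yawof(); print(y,s['tcp_pos'],s['ft_force'],s['opening']); shifts(s['tcp_pos'],y,[.6167,.107,.0285])
p,d=capture('side'); cv2.imwrite(f'pics/side7.png',cv2.resize(p[180:380,160:380],None,fx=2.7,fy=2.7))
E
```

```text
110.04379070900389 [0.6184279  0.10750097 0.03416183] [ 0.40609054 -0.04725302  0.30274684] 0.9952497855045558
e [-1.7 -0.5 -5.7] tool shift mm x,y,z [ 5.7  0.1 -1.8]
```

View pics/side7.png

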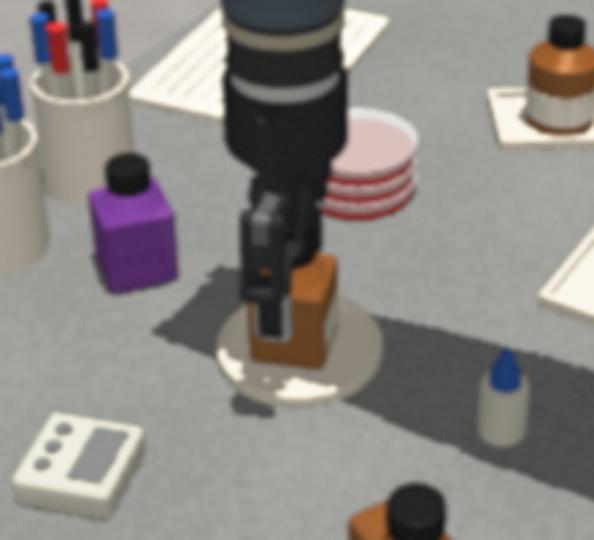

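The finger is in front of the square bottle's face at crop (270,300), well aligned. Closing on it.

Call:
{"op": "apply_moves", "data": {
  "plan": [
    [-1,0.0055,0,-0.0017,0],
    [1,0,0,0,0],
    [1,0,0,0,0],
    [1,0,0,0,0],
    [1,0,0,0,0],
    [1,0,0,0,0],
    [1,0,0,0,0],
    [1,-0.015,0,0,0],
    [1,-0.025,0,0,0],
    [1,-0.035,0,0,0],
    [1,-0.04,0,0,0],
    [1,0,0,0,0]
  ]
}}

```text
time_s: 14.12
tcp_pos: [0.6187, 0.1065, 0.1473]
orientation: [[0.009, -0.342, 0.94], [0.0, 0.94, 0.342], [-1.0, -0.003, 0.008]]
ft_force: [0.4, -0.5, -1.6]
opening: 0.572
```

```bash
python3 - <<'E'
from h import *
s=telemetry.sense(); y=yawof(); print(y,s['tcp_pos'],s['ft_force'],s['opening']); shifts(s['tcp_pos'],y,[.4453,-.067,.145])
shifts(s['tcp_pos'],89,[.4453,-.067,.145])
p,d=capture('side'); cv2.imwrite(f'pics/side8.png',cv2.resize(p[140:340,160:380],None,fx=2.7,fy=2.7))
E
```

```text
110.00482719551196 [0.61869716 0.10652875 0.14728434] [ 0.41184527 -0.49052542 -1.59962055] 0.5715363127142847
e [-173.4 -173.5   -2.3] tool shift mm x,y,z [   2.3 -103.7 -222.3]
e [-173.4 -173.5   -2.3] tool shift mm x,y,z [   2.3 -176.5 -170.3]
```

View pics/side8.png

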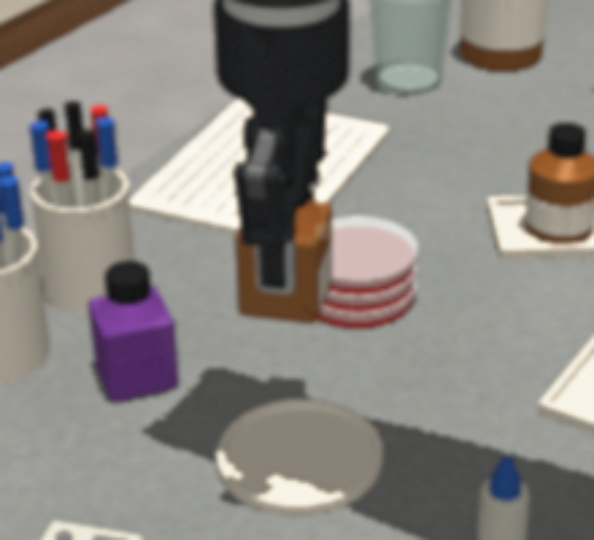

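Call:
{"op": "apply_moves", "data": {
  "plan": [
    [1,0,0,0,7],
    [1,0,0,0,7],
    [1,0,0,0,7],
    [1,0,-0.015,-0.0145,0],
    [1,0,-0.027,-0.026,0],
    [1,0,-0.027,-0.026,0],
    [1,0,-0.027,-0.026,0],
    [1,0,-0.027,-0.026,0],
    [1,0,-0.027,-0.026,0],
    [1,0,-0.0265,-0.026,0],
    [1,0,0,0,0],
    [1,0,0,0,0]
  ]
}}

```text
time_s: 15.68
tcp_pos: [0.4418, -0.0667, 0.1406]
orientation: [[-0.002, 0.018, 1.0], [0.001, 1.0, -0.018], [-1.0, 0.001, -0.002]]
ft_force: [0.1, -0.1, -2.9]
opening: 0.58
```

```bash
python3 - <<'E'
from h import *
s=telemetry.sense(); y=yawof(); print(y,s['tcp_pos'],s['ft_force'],s['opening']); shifts(s['tcp_pos'],y,[.4453,-.067,.0285])
E
```

```text
88.98635475139052 [ 0.44181082 -0.06672693  0.14064427] [ 0.13090915 -0.12966566 -2.85675097] 0.5796573128976353
e [   3.5   -0.3 -112.1] tool shift mm x,y,z [112.1  -0.2   3.5]
```

Call:
{"op": "apply_moves", "data": {
  "plan": [
    [1,0.02,0,0.002,0],
    [1,0.03,0,0,0],
    [1,0.03,0,0,0],
    [1,0.02,0,0,0],
    [1,0.004,0,0,0],
    [1,0,0,0,0],
    [1,0,0,0,0]
  ]
}}

```text
time_s: 16.55
tcp_pos: [0.4456, -0.0672, 0.0392]
orientation: [[0.002, 0.017, 1.0], [-0.001, 1.0, -0.017], [-1.0, -0.001, 0.002]]
ft_force: [-0.3, -1.2, -2.1]
opening: 0.582
```

```bash
python3 - <<'E'
from h import *
s=telemetry.sense(); y=yawof(); print(y,s['tcp_pos'],s['ft_force'],s['opening']); shifts(s['tcp_pos'],y,[.4453,-.067,.0285])
E
```

```text
89.03674396960335 [ 0.4456349  -0.06722908  0.03921098] [-0.3220409  -1.22417468 -2.14672438] 0.5822001784057635
e [ -0.3   0.2 -10.7] tool shift mm x,y,z [10.7  0.2 -0.3]
```

Call:
{"op": "apply_moves", "data": {
  "plan": [
    [1,0.005,0,0,0],
    [1,0.003,0,0,0],
    [1,0.0015,0,0,0],
    [1,0,0,0,0],
    [1,0,0,0,0]
  ]
}}

```text
time_s: 17.18
tcp_pos: [0.4445, -0.0672, 0.0286]
orientation: [[0.0, 0.017, 1.0], [0.0, 1.0, -0.017], [-1.0, 0.0, 0.0]]
ft_force: [0.4, 0.3, -2.0]
opening: 0.578
```

Call:
{"op": "apply_moves", "data": {
  "plan": [
    [1,0.001,0,0,0],
    [1,0,0,0,0]
  ]
}}

```text
time_s: 17.42
tcp_pos: [0.4444, -0.0671, 0.0275]
orientation: [[-0.0, 0.017, 1.0], [0.0, 1.0, -0.017], [-1.0, 0.0, -0.0]]
ft_force: [-1.2, -0.6, -2.5]
opening: 0.581
```

Call:
{"op": "apply_moves", "data": {
  "plan": [
    [1,0.001,0,0,0],
    [1,0,0,0,0]
  ]
}}

```text
time_s: 17.68
tcp_pos: [0.4446, -0.0672, 0.0272]
orientation: [[0.0, 0.017, 1.0], [-0.0, 1.0, -0.017], [-1.0, -0.0, 0.0]]
ft_force: [-2.5, -0.1, 3.5]
opening: 0.578
```

```bash
python3 - <<'E'
from h import *
p,d=capture('side'); cv2.imwrite(f'pics/side9.png',cv2.resize(p[150:350,300:520],None,fx=2.7,fy=2.7))
E
```

```text
(no output)
```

View pics/side9.png

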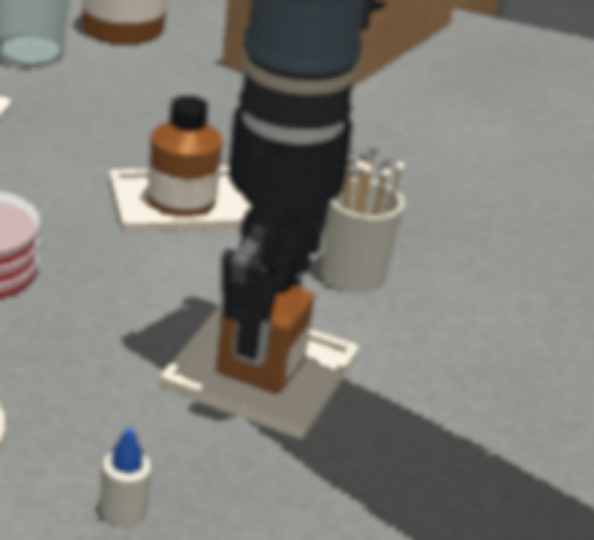

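Contact with the tray floor (+3.5 N), and the bottle is visually centred and aligned. Release and rise.

Call:
{"op": "apply_moves", "data": {
  "plan": [
    [-1,0,0,0,0],
    [-1,0,0,0,0],
    [-1,0,0,0,0],
    [-1,0,0,0,0],
    [-1,0,0,0,0],
    [-1,-0.03,0,0,0],
    [-1,-0.05,0,0,0],
    [-1,-0.05,0,0,0],
    [-1,0,-0.043,0.0362,0],
    [-1,0,-0.043,0.0362,0],
    [-1,0,-0.043,0.0362,0],
    [-1,0,-0.043,0.0362,0]
  ]
}}

```text
time_s: 19.23
tcp_pos: [0.5874, -0.2431, 0.1564]
orientation: [[0.0, 0.017, 1.0], [-0.0, 1.0, -0.017], [-1.0, -0.0, 0.0]]
ft_force: [0.4, -0.5, 1.6]
opening: 0.994
```

Call:
{"op": "apply_moves", "data": {
  "plan": [
    [-1,0,0,0,0],
    [-1,0,0,0,0]
  ]
}}

```text
time_s: 19.48
tcp_pos: [0.5858, -0.2414, 0.1557]
orientation: [[-0.002, 0.018, 1.0], [0.001, 1.0, -0.018], [-1.0, 0.001, -0.002]]
ft_force: [-0.4, -0.1, -0.2]
opening: 0.998
```

```bash
python3 - <<'E'
from h import *
s=telemetry.sense(); y=yawof(); print(y,s['tcp_pos'],s['ft_force'],s['opening']); shifts(s['tcp_pos'],y,[.5865,-.2418,.0285])
for n in('top','side'):
    p,d=capture(n); cv2.imwrite(f'pics/{n}10.png',p); bottle(cloud(n,d),(.4453,-.0672))
E
```

```text
88.98614990895818 [ 0.58582552 -0.24139778  0.1557137 ] [-0.41226477 -0.09153796 -0.1648979 ] 0.9981344604340178
e [   0.7   -0.4 -127.2] tool shift mm x,y,z [127.2  -0.4   0.7]
 shoulder 521 (array([446.4, -69. ]), array([49.6, 48.9]), 87.8)  cap 232 (array([446. , -69.5]), array([28.3, 28.1]), 87.9) mean [446. -69.]
 shoulder 431 (array([445.6, -64.5]), array([52.5, 49.7]), 88.0)  cap 149 (array([446., -66.]), array([28.8, 33.6]), 3.1) mean [445.6 -64. ]
```

View pics/side10.png

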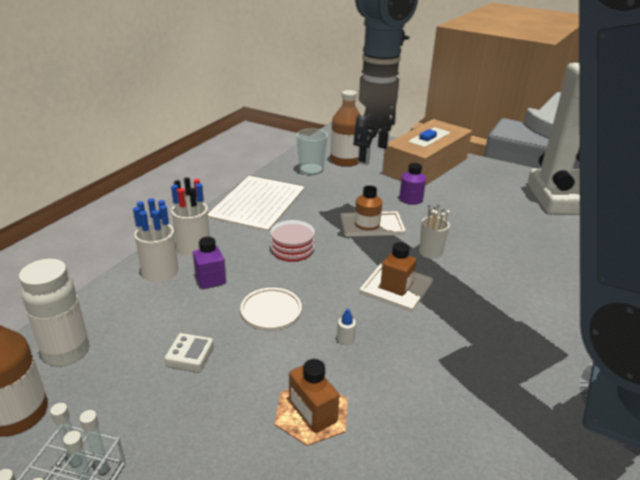

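The square bottle measures within 1 mm of the tray centre in the top camera, with its sides at 88° like the tray's. Now the round bottle.

Call:
{"op": "apply_moves", "data": {
  "plan": [
    [-1,0.025,-0.0004,0.0005,0],
    [-1,0.025,0,0,0],
    [-1,0.03,0,0,0],
    [-1,0.03,0,0,0],
    [-1,0.012,0,0,0],
    [-1,0,0,0,0],
    [-1,0,0,0,0]
  ]
}}

```text
time_s: 20.45
tcp_pos: [0.5878, -0.2424, 0.0367]
orientation: [[0.003, 0.017, 1.0], [-0.002, 1.0, -0.017], [-1.0, -0.001, 0.003]]
ft_force: [-0.1, -0.5, 0.4]
opening: 0.998
```

```bash
python3 - <<'E'
from h import *
s=telemetry.sense(); y=yawof(); print(y,s['tcp_pos'],s['ft_force'],s['opening']); shifts(s['tcp_pos'],y,[.5865,-.2418,.0285])
p,d=capture('side'); cv2.imwrite(f'pics/side11.png',cv2.resize(p[80:280,260:480],None,fx=2.7,fy=2.7))
E
```

```text
89.02454452943219 [ 0.58783313 -0.24237466  0.03665107] [-0.08614822 -0.45253551  0.42526895] 0.997670872623324
e [-1.3  0.6 -8.2] tool shift mm x,y,z [ 8.2  0.6 -1.3]
```

View pics/side11.png

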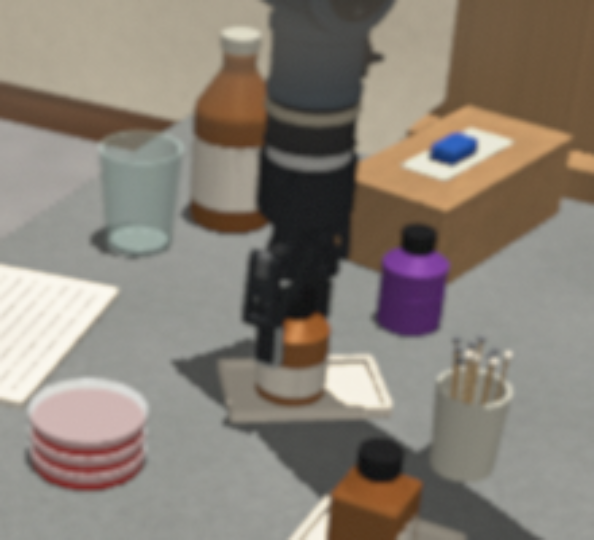

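The fingers straddle the round bottle (crop 290,350). Lower, close and lift.

Call:
{"op": "apply_moves", "data": {
  "plan": [
    [-1,0.008,0.0004,-0.001,0],
    [-1,0,0,0,0],
    [1,0,0,0,0],
    [1,0,0,0,0],
    [1,0,0,0,0],
    [1,0,0,0,0],
    [1,0,0,0,0],
    [1,0,0,0,0],
    [1,-0.015,0,0,0],
    [1,-0.035,0,0,0],
    [1,-0.035,0,0,0],
    [1,-0.035,0,0,0]
  ]
}}

```text
time_s: 22.0
tcp_pos: [0.585, -0.2412, 0.1474]
orientation: [[-0.002, 0.017, 1.0], [0.001, 1.0, -0.017], [-1.0, 0.001, -0.002]]
ft_force: [0.3, -0.5, -2.2]
opening: 0.661
```

```bash
python3 - <<'E'
from h import *
s=telemetry.sense(); y=yawof(); print(y,s['tcp_pos'],s['ft_force'],s['opening']); shifts(s['tcp_pos'],y,[.6116,.1088,.155])
p,d=capture('side'); cv2.imwrite(f'pics/side12.png',cv2.resize(p[80:280,260:480],None,fx=2.7,fy=2.7))
W=cloud('top',np.load('top0.npy')); bottle(W,(.6788,-.0767),(.04,.06),.06)
E
```

```text
89.01124384239756 [ 0.58502951 -0.24116088  0.14738636] [ 0.34472071 -0.50409579 -2.20615088] 0.660563750538713
e [ 26.6 350.    7.6] tool shift mm x,y,z [ -7.6 350.4  20.5]
 shoulder 1605 (array([679.1, -76.7]), array([88. , 89.2]), 87.3)  cap 0 (array([0., 0.]), array([0., 0.]), 0.0) mean [nan nan]h.py:18: RuntimeWarning: Mean of empty slice.
  print(' shoulder',len(S),rect(S),' cap',len(C),rect(C),'mean',np.round(C.mean(0)*1000,1))
  ret = um.true_divide(
```

View pics/side12.png

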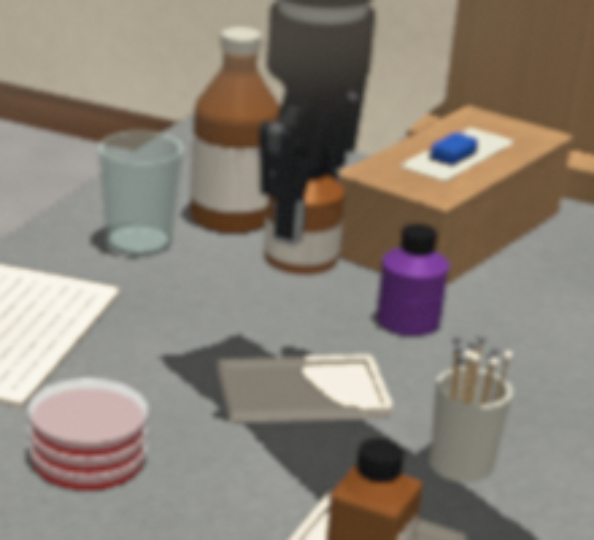

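Call:
{"op": "apply_moves", "data": {
  "plan": [
    [1,0,0.025,0.0015,0],
    [1,0,0.04,0.0023,0],
    [1,0,0.04,0.0023,0],
    [1,0,0.04,0.0023,0],
    [1,0,0.04,0.0023,0],
    [1,0,0.04,0.0023,0],
    [1,0,0.04,0.0023,0],
    [1,0,0.04,0.0023,0],
    [1,0,0.03,0.0019,0],
    [1,0,0.0154,0.001,0],
    [1,0,0,0,0],
    [1,0,0,0,0]
  ]
}}

```text
time_s: 23.55
tcp_pos: [0.612, 0.1075, 0.1461]
orientation: [[-0.001, 0.018, 1.0], [-0.001, 1.0, -0.018], [-1.0, -0.001, -0.001]]
ft_force: [0.1, -0.4, -1.2]
opening: 0.664
```

```bash
python3 - <<'E'
from h import *
s=telemetry.sense(); y=yawof(); print(y,s['tcp_pos'],s['ft_force'],s['opening']); shifts(s['tcp_pos'],y,[.6116,.1088,.0285])
E
```

```text
88.9610962159366 [0.6119921  0.10747814 0.14605999] [ 0.094873   -0.42908047 -1.15511601] 0.6642680366771014
e [  -0.4    1.3 -117.6] tool shift mm x,y,z [117.6   1.3  -0.4]
```

Call:
{"op": "apply_moves", "data": {
  "plan": [
    [1,0.02,0.001,0,0],
    [1,0.03,0,0,0],
    [1,0.03,0,0,0],
    [1,0.022,0,0,0],
    [1,0.007,0,0,0],
    [1,0,0,0,0],
    [1,0,0,0,0]
  ]
}}

```text
time_s: 24.42
tcp_pos: [0.6136, 0.1091, 0.0392]
orientation: [[0.003, 0.018, 1.0], [0.0, 1.0, -0.018], [-1.0, 0.0, 0.003]]
ft_force: [1.0, 0.4, -1.9]
opening: 0.66
```

```bash
python3 - <<'E'
from h import *
s=telemetry.sense(); y=yawof(); print(y,s['tcp_pos'],s['ft_force'],s['opening']); shifts(s['tcp_pos'],y,[.6116,.1088,.0285])
p,d=capture('side'); cv2.imwrite(f'pics/side13.png',cv2.resize(p[180:380,160:380],None,fx=2.7,fy=2.7))
E
```

```text
88.97503941593394 [0.61356672 0.10908304 0.03916105] [ 0.97580522  0.40513214 -1.92334929] 0.6604316154047135
e [ -2.   -0.3 -10.7] tool shift mm x,y,z [10.7 -0.3 -2. ]
```

View pics/side13.png

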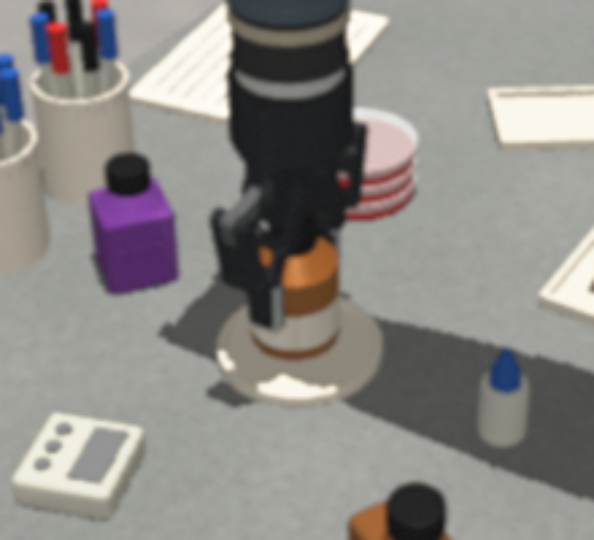

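The round bottle is about 10 mm above the round tray floor. Lower on.

Call:
{"op": "apply_moves", "data": {
  "plan": [
    [1,0.005,0,-0.0015,0],
    [1,0.003,0,0,0],
    [1,0.0015,0,0,0],
    [1,0,0,0,0],
    [1,0,0,0,0]
  ]
}}

```text
time_s: 25.1
tcp_pos: [0.6109, 0.1094, 0.028]
orientation: [[0.0, 0.017, 1.0], [-0.0, 1.0, -0.017], [-1.0, -0.0, 0.0]]
ft_force: [0.2, 0.8, -0.9]
opening: 0.658
```

Call:
{"op": "apply_moves", "data": {
  "plan": [
    [1,0.001,0,0,0],
    [1,0,0,0,0]
  ]
}}

```text
time_s: 25.35
tcp_pos: [0.6109, 0.1094, 0.027]
orientation: [[0.0, 0.017, 1.0], [-0.0, 1.0, -0.017], [-1.0, -0.0, 0.0]]
ft_force: [-0.6, -0.7, -2.0]
opening: 0.658
```

Call:
{"op": "apply_moves", "data": {
  "plan": [
    [1,0.001,0,0,0],
    [1,0,0,0,0]
  ]
}}

```text
time_s: 25.6
tcp_pos: [0.611, 0.1094, 0.027]
orientation: [[0.001, 0.017, 1.0], [0.0, 1.0, -0.017], [-1.0, 0.0, 0.001]]
ft_force: [-2.6, -1.2, 4.0]
opening: 0.658
```

Call:
{"op": "apply_moves", "data": {
  "plan": [
    [-1,0,0,0,0],
    [-1,0,0,0,0],
    [-1,0,0,0,0],
    [-1,0,0,0,0],
    [-1,0,0,0,0],
    [-1,-0.03,0,0,0],
    [-1,-0.05,0,0,0],
    [-1,-0.05,0,0,0],
    [-1,0,0,0,9],
    [-1,0,0,0,9],
    [-1,0,0,0,8.6]
  ]
}}

```text
time_s: 26.98
tcp_pos: [0.611, 0.1094, 0.1563]
orientation: [[0.001, 0.468, 0.884], [0.0, 0.884, -0.468], [-1.0, 0.0, 0.0]]
ft_force: [0.2, 0.5, -0.1]
opening: 1.004
```

Call:
{"op": "apply_moves", "data": {
  "plan": [
    [-1,0,0.0119,-0.0455,0],
    [-1,0,0.0119,-0.0455,0],
    [-1,0,0.0119,-0.0455,0],
    [-1,0,0.0119,-0.0455,0],
    [-1,0,0.0119,-0.0455,0],
    [-1,0,0,0,0],
    [-1,0,0,0,0]
  ]
}}

```text
time_s: 27.85
tcp_pos: [0.4372, 0.2674, 0.1562]
orientation: [[0.001, 0.463, 0.886], [-0.0, 0.886, -0.463], [-1.0, 0.0, 0.001]]
ft_force: [-0.9, -0.5, 0.3]
opening: 1.0
```

```bash
python3 - <<'E'
from h import *
s=telemetry.sense(); y=yawof(); print(y,s['tcp_pos'],s['ft_force'],s['opening']); shifts(s['tcp_pos'],y,[.4368,.2675,.028])
for n in('top','side'):
    p,d=capture(n); cv2.imwrite(f'pics/{n}14.png',p); W=cloud(n,d); bottle(W,(.6116,.1077)); bottle(W,(.4368,.2675))
E
```

```text
62.43094984718479 [0.43717381 0.26742538 0.15615757] [-0.89721024 -0.50041512  0.25673736] 1.0004555565198807
e [-4.000e-01  1.000e-01 -1.282e+02] tool shift mm x,y,z [ 1.282e+02 -1.000e-01 -4.000e-01]
 shoulder 476 (array([612. , 106.9]), array([55.6, 56.6]), 89.2)  cap 216 (array([612.1, 107.9]), array([30.1, 28.2]), 0.3) mean [612.  107.4]
 shoulder 380 (array([443.2, 261.5]), array([40. , 59.9]), 63.4)  cap 151 (array([440.4, 263.7]), array([24.9, 27.8]), 16.2) mean [441.2 262.6]
 shoulder 102 (array([629.5, 123.7]), array([12.3, 40.7]), 33.6)  cap 93 (array([614.9, 107.4]), array([28.6, 25.9]), 32.6) mean [614.2 106.4]
 shoulder 980 (array([437.6, 268.6]), array([40.5, 76.3]), 63.2)  cap 331 (array([437. , 268.1]), array([28.5, 31.9]), 30.2) mean [436.5 269.5]
```

View pics/side14.png

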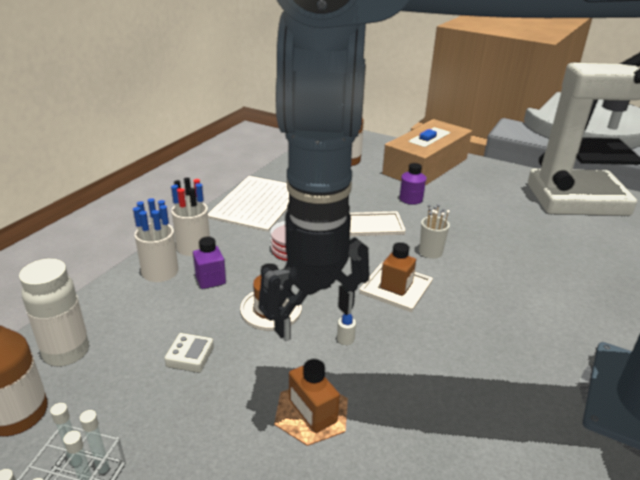

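The round bottle is within 1 mm of its tray centre in the top camera. Now pick up the oblong bottle again.

Call:
{"op": "apply_moves", "data": {
  "plan": [
    [-1,0.025,0,0,0],
    [-1,0.025,0,0,0],
    [-1,0.03,0,0,0],
    [-1,0.03,0,0,0],
    [-1,0.016,0,0,0],
    [-1,0,0,0,0],
    [-1,0,0,0,0]
  ]
}}

```text
time_s: 28.82
tcp_pos: [0.438, 0.2677, 0.0313]
orientation: [[0.002, 0.464, 0.886], [0.001, 0.886, -0.464], [-1.0, 0.002, 0.001]]
ft_force: [0.6, -0.0, 0.7]
opening: 1.001
```

Call:
{"op": "apply_moves", "data": {
  "plan": [
    [-1,0.002,0,-0.001,0],
    [1,0,0,0,0],
    [1,0,0,0,0],
    [1,0,0,0,0],
    [1,0,0,0,0],
    [1,0,0,0,0],
    [1,0,0,0,0],
    [1,-0.015,0,0,0],
    [1,-0.035,0,0,0],
    [1,-0.04,0,0,0],
    [1,-0.04,0,0,0],
    [1,0,0,0,0]
  ]
}}

```text
time_s: 30.32
tcp_pos: [0.4382, 0.269, 0.1624]
orientation: [[0.007, 0.463, 0.886], [0.003, 0.886, -0.463], [-1.0, 0.006, 0.005]]
ft_force: [0.1, 0.5, -2.4]
opening: 0.462
```

```bash
python3 - <<'E'
from h import *
s=telemetry.sense(); y=yawof(); print(y,s['tcp_pos'],s['ft_force'],s['opening'],s['qpos']); shifts(s['tcp_pos'],124.5,[.5780,-.248,.155])
p,d=capture('side'); cv2.imwrite(f'pics/side15.png',cv2.resize(p[230:430,200:420],None,fx=2.7,fy=2.7))
p,d=capture('top'); cv2.imwrite('pics/top15.png',p)
hsv=cv2.cvtColor(p,cv2.COLOR_BGR2HSV)
m=((hsv[...,2]>150)&(hsv[...,1]<60)).astype(np.uint8); k=np.zeros_like(m); cv2.circle(k,(408,247),50,1,-1); m&=k
m=cv2.morphologyEx(m,cv2.MORPH_OPEN,np.ones((3,3)))
ys,xs=np.nonzero(m); print(rect(ray('top',np.c_[xs,ys],.01)))
E
```

```text
62.41038322261875 [0.43816447 0.26904943 0.16238333] [ 0.10296826  0.51919886 -2.40687185] 0.46195900073731705 [ 4.20140677e-01  6.40687508e-03 -8.01014742e-02  1.47650349e+00
  8.94288436e-05  9.01685337e-01]
e [ 139.8 -517.    -7.4] tool shift mm x,y,z [   7.4 -505.3 -177.6]
(array([ 578.1, -250.3]), array([134.5,  86.1]), 34.2)
```

View pics/side15.png

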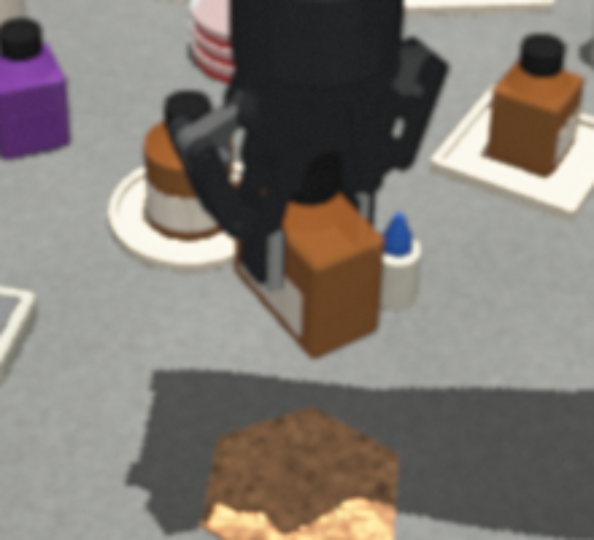

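View pics/top15.png

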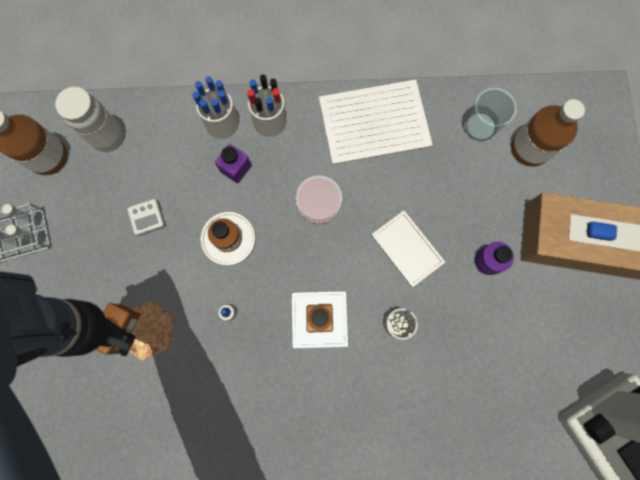

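The oblong bottle is held upright over the mat (opening 0.46). The top view shows all three trays ready, with the oblong tray at (408,248) empty. Turn, then cross over.

Call:
{"op": "apply_moves", "data": {
  "plan": [
    [1,0,0,0,-9],
    [1,0,0,0,-9],
    [1,0,0,0,-9],
    [1,0,0,0,-9],
    [1,0,0,0,-9],
    [1,0,0,0,-9],
    [1,0,0,0,-7.9],
    [1,0,0,0,0]
  ]
}}

```text
time_s: 31.42
tcp_pos: [0.4344, 0.2673, 0.1555]
orientation: [[-0.004, -0.562, 0.827], [-0.002, 0.827, 0.562], [-1.0, 0.001, -0.005]]
ft_force: [0.1, -0.2, -2.9]
opening: 0.462
```

Call:
{"op": "apply_moves", "data": {
  "plan": [
    [1,0,-0.025,-0.0087,0],
    [1,0,-0.045,-0.0156,0],
    [1,0,-0.045,-0.0156,0],
    [1,0,-0.045,-0.0156,0],
    [1,0,-0.045,-0.0156,0],
    [1,0,-0.045,-0.0156,0],
    [1,0,-0.045,-0.0156,0],
    [1,0,-0.045,-0.0156,0],
    [1,0,-0.045,-0.0156,0],
    [1,0,-0.045,-0.0156,0],
    [1,0,-0.045,-0.0156,0],
    [1,0,-0.0309,-0.0103,0]
  ]
}}

```text
time_s: 32.92
tcp_pos: [0.5759, -0.2504, 0.156]
orientation: [[-0.003, -0.56, 0.828], [0.001, 0.828, 0.56], [-1.0, 0.002, -0.001]]
ft_force: [0.5, -0.0, -0.4]
opening: 0.46
```

Call:
{"op": "apply_moves", "data": {
  "plan": [
    [1,0,0,0,0],
    [1,0,0,0,0]
  ]
}}

```text
time_s: 33.17
tcp_pos: [0.5757, -0.2478, 0.1566]
orientation: [[-0.002, -0.562, 0.827], [0.002, 0.827, 0.562], [-1.0, 0.003, -0.001]]
ft_force: [-0.4, 0.5, -2.0]
opening: 0.46
```

```bash
python3 - <<'E'
from h import *
s=telemetry.sense(); y=yawof(); print(y,s['tcp_pos'],s['ft_force'],s['opening']); shifts(s['tcp_pos'],y,[.5780,-.248,.028])
E
```

```text
124.2273047798527 [ 0.57568459 -0.24782144  0.15660515] [-0.39600165  0.5255971  -2.02582339] 0.460490933164157
e [   2.3   -0.2 -128.6] tool shift mm x,y,z [128.6  -1.5   1.8]
```

Call:
{"op": "apply_moves", "data": {
  "plan": [
    [1,0.02,-0.0005,0.0008,0],
    [1,0.03,0,0,0],
    [1,0.03,0,0,0],
    [1,0.025,0,0,0],
    [1,0.014,0,0,0],
    [1,0,0,0,0],
    [1,0,0,0,0]
  ]
}}

```text
time_s: 34.05
tcp_pos: [0.5783, -0.2486, 0.0405]
orientation: [[0.002, -0.564, 0.826], [-0.001, 0.826, 0.564], [-1.0, -0.002, 0.001]]
ft_force: [0.1, -0.1, -1.6]
opening: 0.462
```

```bash
python3 - <<'E'
from h import *
s=telemetry.sense(); y=yawof(); print(y,s['tcp_pos'],s['ft_force'],s['opening']); shifts(s['tcp_pos'],y,[.5780,-.248,.028])
p,d=capture('side'); cv2.imwrite(f'pics/side16.png',cv2.resize(p[80:280,260:480],None,fx=2.7,fy=2.7))
E
```

```text
124.32285286497326 [ 0.57828921 -0.24861549  0.04046536] [ 0.14501705 -0.09173527 -1.60026333] 0.4620712130345088
e [ -0.3   0.6 -12.5] tool shift mm x,y,z [12.5  0.7  0.1]
```

View pics/side16.png

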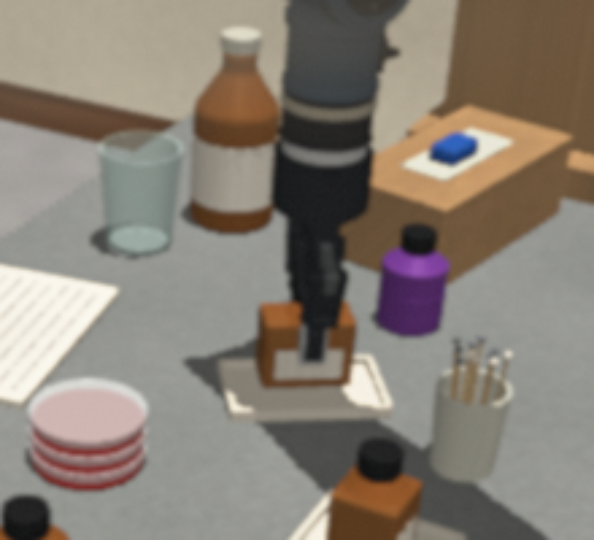

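The oblong bottle is aligned with its tray and about 12 mm above the floor.

Call:
{"op": "apply_moves", "data": {
  "plan": [
    [1,0.006,0.0005,0,0],
    [1,0.003,0,0,0],
    [1,0.0015,0,0,0],
    [1,0,0,0,0],
    [1,0,0,0,0]
  ]
}}

```text
time_s: 34.72
tcp_pos: [0.5771, -0.2481, 0.0286]
orientation: [[-0.0, -0.564, 0.826], [-0.0, 0.826, 0.564], [-1.0, 0.0, -0.0]]
ft_force: [-0.6, 0.6, -2.0]
opening: 0.461
```

Call:
{"op": "apply_moves", "data": {
  "plan": [
    [1,0.001,0,0,0],
    [1,0,0,0,0]
  ]
}}

```text
time_s: 34.98
tcp_pos: [0.5771, -0.2481, 0.0285]
orientation: [[0.0, -0.564, 0.826], [-0.0, 0.826, 0.564], [-1.0, -0.0, 0.0]]
ft_force: [-2.8, 0.4, 5.4]
opening: 0.459
```

Contact (+5.4 N). Release, rise and back away.

Call:
{"op": "apply_moves", "data": {
  "plan": [
    [-1,0,0,0,0],
    [-1,0,0,0,0],
    [-1,0,0,0,0],
    [-1,0,0,0,0],
    [-1,0,0,0,0],
    [-1,-0.03,0,0,0],
    [-1,-0.05,0,0,0],
    [-1,-0.05,0,0,0],
    [-1,-0.05,0,0,0],
    [-1,-0.03,0,0,0],
    [-1,0,-0.03,-0.03,0],
    [-1,0,-0.03,-0.03,0]
  ]
}}

```text
time_s: 36.48
tcp_pos: [0.562, -0.3321, 0.2388]
orientation: [[0.002, -0.565, 0.825], [-0.002, 0.825, 0.565], [-1.0, -0.002, 0.001]]
ft_force: [-0.1, -0.7, -0.3]
opening: 0.999
```

Call:
{"op": "apply_moves", "data": {
  "plan": [
    [-1,0,-0.03,-0.04,0],
    [-1,0,-0.03,-0.04,0],
    [-1,0,-0.03,-0.04,0],
    [-1,0,-0.03,-0.04,0],
    [-1,0,0,0,0],
    [-1,0,0,0,0],
    [-1,0,0,0,0]
  ]
}}

```text
time_s: 37.35
tcp_pos: [0.4977, -0.5196, 0.2382]
orientation: [[0.001, -0.565, 0.825], [-0.0, 0.825, 0.565], [-1.0, -0.001, 0.0]]
ft_force: [0.7, 0.5, -0.3]
opening: 0.999
```

```bash
python3 - <<'E'
from h import *
s=telemetry.sense(); print(s['tcp_pos'],s['ft_force'])
for n in('top','side'):
    p,d=capture(n); cv2.imwrite(f'pics/{n}17.png',p); W=cloud(n,d); print(n)
    for xy in [(.6116,.107),(.4453,-.068),(.578,-.249)]: bottle(W,xy)
    if n=='top':
        for xy,r in [((.6788,-.0767),.06),((.4645,.1047),.03),((.4305,-.2174),.045)]:
            D=np.hypot(W[...,0]-xy[0],W[...,1]-xy[1]); print(rect(W[(D<r)&(W[...,2]>.015)&(W[...,2]<.075)][:,:2]))
E
```

```text
[ 0.49768574 -0.51957074  0.23819852] [ 0.72812177  0.4988289  -0.34258804]
top
 shoulder 486 (array([612. , 107.7]), array([57.1, 55.7]), 43.4)  cap 212 (array([612.2, 107.5]), array([28.4, 29.5]), 61.9) mean [612.3 107.3]
 shoulder 520 (array([446.5, -69. ]), array([49.6, 49. ]), 87.8)  cap 230 (array([445.9, -69.5]), array([28.4, 28.1]), 87.9) mean [445.9 -69. ]
 shoulder 604 (array([ 578.1, -248.7]), array([73.9, 40.7]), 33.7)  cap 210 (array([ 578.2, -248.9]), array([28.1, 29.6]), 42.2) mean [ 578.  -248.6]
(array([678.4, -77.4]), array([89.1, 89. ]), 24.8)
(array([464.3, 105.2]), array([28.9, 28.7]), 28.6)
(array([ 430.5, -217.5]), array([54.6, 53.5]), 87.7)
side
 shoulder 518 (array([610.3, 114.6]), array([55. , 51.8]), 32.0)  cap 185 (array([612. , 110.7]), array([29.9, 30.5]), 87.6) mean [611.2 112.3]
 shoulder 420 (array([445.7, -65.2]), array([51.9, 49.4]), 89.6)  cap 153 (array([445.9, -66.2]), array([29.3, 30.5]), 9.0) mean [445.5 -64. ]
 shoulder 391 (array([ 577.4, -244.2]), array([74.6, 46.2]), 35.3)  cap 102 (array([ 578.5, -243.5]), array([29.1, 30.5]), 78.8) mean [ 577.8 -243.4]
```

View pics/top17.png

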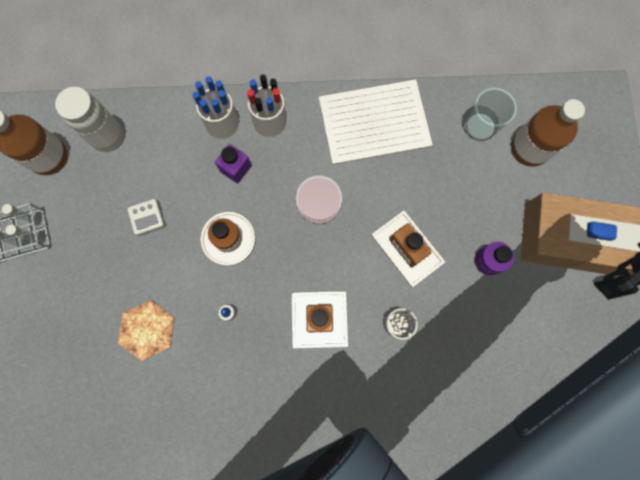

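View pics/side17.png

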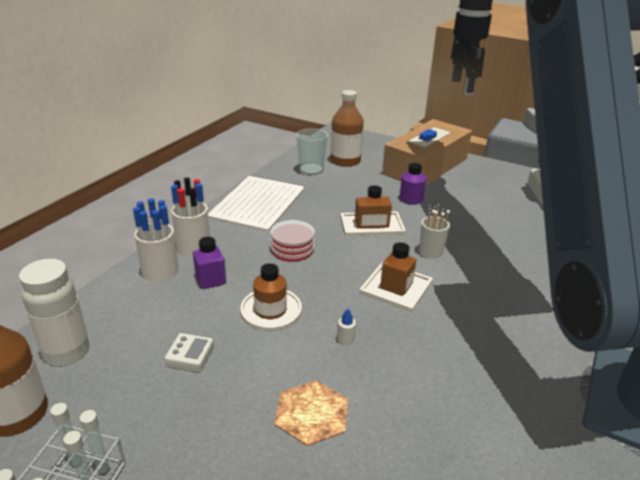

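Both views show each bottle upright in its own tray (top: round 228,238; square 320,320; oblong 408,247). The mat is empty, the bystanders are in place and the gripper is clear. I'm handing in.

```bash
python3 -c "
from bench import arm; print(arm.close_job())"
```

```text
the job is handed in; nothing more can be done
None
```

All three bottles now stand upright in the tray of their own shape, and I handed the job in at about 37.5 s of the 104 s allowed. `close_job` gives no verdict. I parked the oblong bottle on the cork mat, moved the square and then the round bottle to their trays, and placed the oblong one last.

Final check in the top camera, bottle against tray:

| Bottle | Distance from tray centre (limit 13 mm) | Bottle angle | Tray angle |
|---|---|---|---|
| Round | about 1 mm | – | – |
| Square | about 1 mm | 87.8° | 88.3° |
| Oblong | about 1.5 mm | 33.7° | 34.3° |

- **Bystanders:** the dish stack, dropper bottle and swab cup measured within 1 mm of where they started, and the gripper was clear with about zero force.
- **Disagreement:** the side camera reads y about 4–5 mm higher than the top camera. It read that way from the start, so I took it as calibration error and used the midpoint for grasping. The distances in the table come from the top camera alone, so this offset cancels out of them. I did not measure the trays in the side camera.

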